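# Hold the mixer drive's belt tensioner back for a belt change

### The arm

A 6-joint arm with a two-finger parallel gripper is mounted at the origin on the work surface. World frame = base frame: x ahead of the robot, y to its left, z up, the work surface at z = 0. Lengths are in m, angles in rad, forces in N, time in s.
With the tool pointing down it reaches from about 0.25 to 0.8 m from the base axis. Payload 3.9 kg.
Tool frame: the origin (TCP) lies at the very end of the fingers, on their centre line; the grasp point (between the pads) lies 19 mm behind it; z points along the fingers, y is the line along which they close (so a half turn about z gives the same grasp; the last joint's range is limited). The gripper opens to 85 mm and grips with 20 to 120 N. Pads are 22 mm wide; open, the fingers measure 114 mm over their backs; the gripper's body (76 mm by 85 mm) begins 54 mm behind the grasp point. The pads swing forward as they close: fully open they stand 13 mm farther back than shut.
Start: joints at [1.117, 0.26, -0.138, 1.173, 0, 1.571], TCP at [0.23, 0.472, 0.231] pointing down, gripper open.
Joint ranges: [-2.78, 2.78], [-0.83, 1.72], [-1.28, 1.37], [-1.9, 2.12], [-1.57, 1.48], [-3.14, 3.14]. Speed limits (rad/s): [2.57, 2.57, 3.14, 3.14, 3.14, 3.14].

### API

Orientations are given as a unit quaternion [x, y, z, w].
In Python, from rig import get_obs, camera, calibration, finish_job gives the robot as it stands.
- The arm moves only by the shell command python3 -m handwheel 'ROWS' [OPENING]. ROWS is JSON, a list of rows, each a list of 4 numbers: the shift along the world's x, y, z as a fraction of full scale, then the turn about the world's z as a fraction of full scale. A call has 1 to 12 rows; each row shifts and turns the commanded pose from where the row before left it; what a row does not reach is not made up. Full scale, the value 1, is 1000 mm for a shift and 0.12 rad for a turn. A row lasts 1/12 s, in which the tool goes at most 41.7 mm and 7.16 degrees, less where a joint would pass 70% of its speed; a pose out of reach is approached as far as the arm can. A call with a number of a shift or a turn outside -1 to 1 is refused whole. A call with a gripper value outside its range is refused whole. OPENING is the closure, from -1 (fully open) to 1 (shut), so that 0 is half open, set as the call begins (- or left out, the last holds). The fingers move at their own pace and stop on an object; the grip force is fixed at half the most. Time passes only in rows, so rows that do not move let the fingers close. It gives the time, the measured TCP pose, the force, the opening and the grip force at its end, in the units of the state.
- get_obs(): the state, without advancing time (a new reading comes with each control period).
- camera(name): name is "scene" or "top" or "wrist"; returns (picture, depth): 384x512x3 uint8, red, green, blue; 384x512 float32, m along the optical axis (not along the pixel's ray), 0 where there is no reading.
- calibration(name): a dict with "camera_matrix" (3x3 intrinsics, pixels), "k1" (the pictures are not rectified: a ray, as slopes to the right and down, at radius r is drawn at 1 + k1 r^2 times it, then the intrinsics apply), "origin" and "orientation" of the camera in the world; the wrist camera has in their place "T_tool_cam" (4x4, takes a point from camera to tool coordinates, whose origin is the TCP and whose axes are the flange's). Camera axes: x right, y up, looking along -z (the intrinsics and any distortion apply to the point x, -y, -z); pixel columns grow to the right and rows downward; lengths in m; the calibration is good to about 2 mm. A picture is of the moment at which its call begins: read the wrist's pose just before it. calibration takes no time and is no camera call.
- finish_job(): hands the job in; it is judged then, once.
The state is a dict: "time": time; "joints": joint angles; "qd": joint speeds; "joint_torque": joint torques, N m; "tool_pos": TCP position; "ee_rot": TCP orientation; "contact_force": force on the tool from outside, world axes, zero at the start; "ft_torque": the same for the moment, N m; "gripper_width": finger opening in m; "grip_force": force on a finger pad.
Only numpy, scipy, OpenCV 4.12 (cv2) and the standard library are available. Lean on these libraries where they do the work, as an engineer would, in place of code of your own. Each camera call takes 0.05 s, during which the arm holds its last target. There are 200 camera calls.

### The job

The bench mixer drive needs a new belt: lift the steel canister off its turntable by the hoop handle and set it down gently, upright and wholly on the round cork mat beside the drive. Then push the sprung tensioner arm back, away from the line between the two pulleys, until it is well past its ratchet click, and finish while still holding it pushed back there, so that a colleague can slip the belt on (it swings back if let go). Leave the other things on the bench and the drive where they are.

Things in the scene. Friction and masses are not known exactly. Their poses are not given: they have to be found in the camera images.
- drive: Bench mixer drive, cover off, fixed to the bench: white housing 240 (x) x 320 (y) x 45 mm (z); on its top stand an aluminium turntable, a small steel motor pulley (44 mm across, its shaft up to 81 mm above the bench, at x -45, y -115 mm) and the tensioner arm. Origin: centre of underside, z up. Its x points away from the robot within 0.3 rad: the way the roller is pushed back.
- turntable (a point): Centre of the top face of the turntable, 124 mm across, 85 mm above the bench, at x 0, y 85 mm of the drive. It does not turn. The canister stands on it.
- pivot (a point): Hinge axis of the tensioner arm, on the housing's top (45 mm above the bench), at x 30, y -131 mm of the drive. The axis is vertical.
- roller (a point): Centre of the grey upright idler roller at the tensioner arm's free end, moving with it: 28 mm across, 58 to 108 mm above the bench, 110 mm from the hinge axis; this point is 83 mm above the bench. The flat arm under it: 18 mm wide, top at 58 mm. At rest it is at about x -13, y -30 mm of the drive, with free housing top (45 mm up) on its -x side for fingers to come down and push.
- tensioner (a joint): Tensioner arm angle (rad): 0 at rest, grows as pushed back (clockwise from above, roller to the drive's +x), stop at 0.80. Spring: 3.3 N at the roller at 0, 8 N at 0.6; the rear pawl adds up to 5 N between 0.22 and 0.36, clicks there, is passed by 0.48 and does not lock: let go, it swings back. Well past the click: above 0.52 (roller moved 57 mm); hold at 0.6 to 0.7.
- canister: The steel canister, origin at the centre of its underside, z up. It weighs 0.36 to 0.6 kg.
- canister_centre (a point): Centre of the lidded steel canister's body, 52 mm above its underside: body 90 mm across (lid rim 94 mm), 104 mm tall to the lid's top; over the lid stands a fixed hoop handle. Axes as canister_grip.
- canister_grip (a point): Middle of the canister's handle: a level black grip 14 mm thick and 60 mm long lying along this point's y axis, 148 mm above the canister's underside; its lower side is 37 mm clear of the lid. The hoop's uprights stand at y -40 and +40 mm. Best pinched from above, fingers closing along x.
- mat_top (a point): Centre of the top face of the round cork mat, 160 mm across, 6 mm thick, fixed to the bench on the left or the right of the drive (a wooden pipette block 150 x 110 x 76 mm is on the other side). z up.
- beaker: Bystander, leave alone: open glass beaker, 72 mm across, 95 mm tall, standing beyond the drive on one side. Origin at its underside.
- flask: Bystander, leave alone: conical glass flask, 80 mm across, 110 mm tall, standing beyond the drive on the other side. Origin at its underside.
- reagent: Bystander, leave alone: amber bottle with black cap, 64 mm across, 140 mm tall, beyond the drive. Origin at its underside.
- jar: Bystander, leave alone: white screw-top jar, 60 mm across, 75 mm tall, beyond the drive. Origin at its underside.
- spanner: Bystander, leave alone: small steel ring spanner, 120 mm long, lying on the far edge of the drive's housing beside the turntable. Origin at its underside.
- spare_pulley: Bystander, leave alone: small aluminium ring, 36 mm across, 14 mm high, lying on the near edge of the drive's housing. Origin at its underside.
There are look-alikes about, which are no part of the job. What is shaped like the canister but pink or purple is not meant.

How it is judged:
On the way, in this order (a step that is already met when the one before it is completed fails the run):
1. the canister is set down upright on the cork mat and let go, the tensioner still at rest (horizontal distance between canister_centre and mat_top below 0.035 m and z of canister_centre in the frame of mat_top below 0.058 m and angle between canister_centre's own z axis and vertical below 0.1 rad and linear speed of canister below 0.03 m/s and contact force between canister and the fingers below 0.1 N and contact force between canister and the arm below 0.1 N and value of joint tensioner below 0.2 rad), for 0.2 s.
2. the tensioner arm is pushed back past its click (value of joint tensioner above 0.52 rad and contact force between any of the fingers, the arm and tensioner above 2 N), for 0.2 s.
At the end, for the whole second after the job is handed in: The canister stands upright (within 0.1 rad), at rest and released, on the cork mat with its axis within 35 mm of the mat's centre; the tensioner arm is past its click (joint above 0.52 rad), still, and the robot itself is pressing on it with more than 2 N (all of step 2 and horizontal distance between canister_centre and mat_top below 0.035 m and z of canister_centre in the frame of mat_top below 0.058 m and angle between canister_centre's own z axis and vertical below 0.1 rad and linear speed of canister below 0.03 m/s and contact force between canister and the fingers below 0.1 N and contact force between canister and the arm below 0.1 N and velocity of joint tensioner between -0.1 and 0.1 rad/s); the arm keeps its last pose, push and grip.
It fails at once if the canister is dropped (falls free of the fingers faster than 0.5 m/s) (linear speed of canister above 0.5 m/s and contact force between canister and the fingers below 0.1 N).
It fails at once if the canister is tipped more than 45 degrees (angle between canister's own z axis and vertical above 0.785 rad).
It fails at once if a bystander is moved more than 30 mm (distance of any of beaker, flask, reagent, jar, spanner, spare_pulley from where it was at the start of the episode above 0.03 m).
It also fails if it takes over 54 s, if anything falls off the work surface, if the arm or the gripper's body presses on something with over 40 N, if the wrist force passes 120 N, or if a joint passes its speed limit or range.

## Working session

There is one attempt and no reset: what is moved stays moved. The work goes in short steps, Python scripts to look and compute and a shell command to move; the robot and the scene stay as the last step left them, time stands still between calls to the robot, and variables do not carry over. Pictures are saved under pics/ and viewed, at most 10 in all, crops included, and the job is handed in when it is done.

```bash
mkdir -p pics && cat > h.py <<'E'
import numpy as np, cv2
from scipy.spatial.transform import Rotation as R
from rig import get_obs, camera, calibration
def pose(name,o=None):
    c=calibration(name)
    if name!='wrist':
        q=np.array(c['orientation']); Rm=R.from_quat(q).as_matrix() if q.size==4 else q.reshape(3,3)
        return c,Rm,np.array(c['origin'])
    T=np.array(c['T_tool_cam']); Rt=R.from_quat(o['ee_rot']).as_matrix()
    return c,Rt@T[:3,:3],Rt@T[:3,3]+np.array(o['tool_pos'])
def cloud(name,d,o=None):
    c,Rm,t=pose(name,o); K=np.array(c['camera_matrix'],float)
    v,u=np.mgrid[:d.shape[0],:d.shape[1]]
    p=np.stack([u.ravel(),v.ravel()],1).astype(float)[:,None]
    s=cv2.undistortPoints(p,K,np.array([c['k1'],0,0,0.]))[:,0].reshape(*d.shape,2)
    P=np.stack([s[...,0]*d,-s[...,1]*d,-d],-1)@Rm.T+t
    P[d==0]=np.nan
    return P
def snap(name,f):
    o=get_obs(); im,d=camera(name)
    cv2.imwrite(f'pics/{f}.png',im[...,::-1]); P=cloud(name,d,o); np.savez(f'{f}.npz',im=im,P=P)
    return im,P
E
python3 - <<'E'
from h import *
o=get_obs();print(o['time'],o['tool_pos'],o['ee_rot'])
a,_=snap('top','top');b,_=snap('scene','scene')
for n in('top','scene'):print(calibration(n))
E
```

```text
0.0 [0.22984104 0.47126626 0.23049114] [ 2.24958187e-01  9.74367960e-01 -9.14932834e-04 -2.33322452e-04]
{'camera_matrix': array([[371.90780518,   0.        , 263.06372704],
       [  0.        , 371.90780518, 189.42709903],
       [  0.        ,   0.        ,   1.        ]]), 'k1': -0.00436618583842076, 'origin': array([0.43857661, 0.04114905, 1.06788558]), 'orientation': array([-0.03612986,  0.04347254,  0.71604539, -0.69576129])}
{'camera_matrix': array([[496.91797792,   0.        , 265.40782164],
       [  0.        , 496.91797792, 195.48901294],
       [  0.        ,   0.        ,   1.        ]]), 'k1': -0.21565577381475168, 'origin': array([ 1.25896118, -0.22081741,  1.40268704]), 'orientation': array([0.21337412, 0.15128885, 0.57602897, 0.77445064])}
```

View pics/top.png

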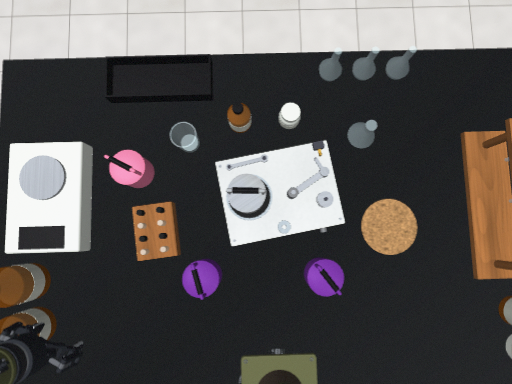

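View pics/scene.png

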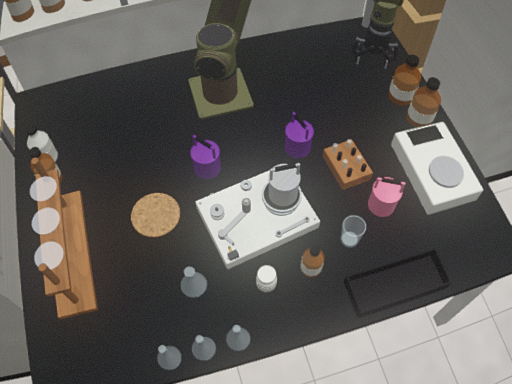

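Top view (world x up, y left). Canister candidates: steel on the turntable (246,195), purple (201,279) and (325,278), and pink (130,168). The steel one matches the description. The mat is at (389,226), the roller near (293,192) and the hinge near (324,172). Next I'll measure these and check one close crop.

```bash
python3 - <<'E'
from h import *
z=np.load('top.npz');im,P=z['im'],z['P']
cv2.imwrite('pics/crop.png',cv2.resize(im[130:260,200:430][...,::-1],None,fx=3.4,fy=3.4,interpolation=cv2.INTER_CUBIC))
X,Y,Z=np.moveaxis(P,-1,0); v,u=np.mgrid[:384,:512]
box=lambda a,b,c,d:(u>=a)&(u<=b)&(v>=c)&(v<=d)
hsv=cv2.cvtColor(im,cv2.COLOR_RGB2HSV)
m=box(350,425,190,262)&(hsv[...,1]>80)&(Z<.03)&(Z>-.02); p=P[m]; print('mat',m.sum(),(p.min(0)+p.max(0))/2,np.ptp(p,0),np.median(p,0))
def rect(m,n):
    p=P[m]; r=cv2.minAreaRect(p[:,:2].astype(np.float32)); print(n,m.sum(),r,np.median(p[:,2]))
    return r
m=box(210,348,136,250)&(Z>.035)&(Z<.055); r=rect(m,'housing'); print(cv2.boxPoints(r))
m=box(215,280,165,230)&(Z>.212); rect(m,'grip')
m=box(215,280,165,230)&(Z>.17)&(Z<.2);rect(m,'lid')
m=box(280,302,180,205)&(Z>.095)&(Z<.125);rect(m,'roller')
m=box(312,340,185,212)&(Z>.06)&(Z<.095);rect(m,'pulley')
for n,(a,b) in dict(purL=(201,279),purR=(325,278),pink=(130,168),pulley=(324,199),spare=(284,227)).items(): print(n,P[b,a])
E
```

```text
mat 2531 [ 0.44396516 -0.32983597  0.00353728] [0.16083071 0.16270484 0.02011781] [ 0.44247584 -0.32704029  0.0057677 ]
housing 7286 ((0.546288251876831, -0.017175540328025818), (0.24044351279735565, 0.3203248977661133), 9.828137397766113) 0.04481055718850324
[[ 0.40049216  0.12011534]
 [ 0.45516953 -0.19550854]
 [ 0.6920843  -0.15446642]
 [ 0.63740695  0.16115746]]
grip 222 ((0.5321550965309143, 0.07055366039276123), (0.08816907554864883, 0.014078806154429913), 87.11395263671875) 0.23770052494285387
lid 968 ((0.5313632488250732, 0.07143756002187729), (0.09096639603376389, 0.09141749888658524), 87.9068603515625) 0.18684694712449745
roller 94 ((0.538245439529419, -0.0481283962726593), (0.02565191127359867, 0.025610636919736862), 43.15837478637695) 0.10820547187852292
pulley 208 ((0.521874189376831, -0.1380341351032257), (0.04133981466293335, 0.040991466492414474), 87.42147064208984) 0.07283932637256885
purL [0.32293947 0.1941113  0.10059114]
purR [ 0.32240878 -0.11325158  0.15221817]
pink [0.60540047 0.36026125 0.14988053]
pulley [ 0.52002115 -0.13297776  0.07806203]
spare [ 0.4490044  -0.02548461  0.0447358 ]
```

View pics/crop.png

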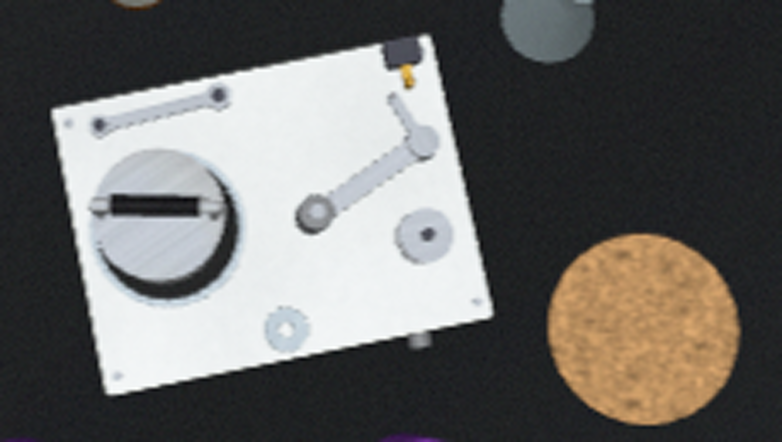

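The close crop confirms the steel canister, with roller, mat and housing all in agreement: yaw is 0.17, and the roller prediction (0.5386, -0.049) matches the measurement. I'll rise and move over the canister.

```bash
python3 -m handwheel '[[0.01,-0.014,0.035,-0.8],[0.02,-0.027,0.03,-0.8],[0.02,-0.027,0.02,-0.8],[0.02,-0.027,0.015,-0.8],[0.02,-0.027,0,-0.8],[0.02,-0.027,0,-0.8],[0.02,-0.027,0,-0.8],[0.02,-0.027,0,-0.8],[0.02,-0.027,0,-0.8],[0.02,-0.027,0,-0.8],[0.02,-0.027,0,-0.8],[0.02,-0.027,0,-0.9]]' -1 && python3 -m handwheel '[[0.02,-0.027,0,0],[0.02,-0.027,0,0],[0.02,-0.027,0,0],[0.01,-0.009,0,0],[0,0,0,0],[0,0,0,0]]' && python3 - <<'E'
from h import *
o=get_obs();print(o['joints']);im,P=snap('wrist','w1')
Rt=R.from_quat(o['ee_rot']).as_matrix();print('tooly',Rt[:,1],'z',Rt[:,2],o['tool_pos'])
m=(P[...,2]>.215)&(P[...,2]<.25)&(np.hypot(P[...,0]-.532,P[...,1]-.07)<.06)
p=P[m];print(m.sum(),cv2.minAreaRect(p[:,:2].astype(np.float32)),np.median(p,0),p.min(0),p.max(0))
E
```

```text
time: 1.1
tool_pos: [0.4591, 0.1613, 0.3287]
ee_rot: [0.725, 0.688, -0.0, -0.0]
contact_force: [0.2, 0.4, 1.0]
gripper_width: 0.0854
grip_force: 0.0
time: 1.6
tool_pos: [0.5285, 0.0728, 0.3284]
ee_rot: [0.724, 0.69, -0.0, -0.001]
contact_force: [-0.3, 0.5, -0.7]
gripper_width: 0.0857
grip_force: 0.0
[1.36363744e-01 2.55986071e-01 1.07293668e-01 1.42380761e+00
 7.71714785e-04 1.75544916e+00]
tooly [ 0.99883265 -0.04827049 -0.00181642] z [-1.79278189e-03  5.32948646e-04 -9.99998251e-01] [0.52848165 0.07276535 0.32838124]
1302 ((0.5323149561882019, 0.07208295166492462), (0.08844117820262909, 0.013258600607514381), 87.07134246826172) [0.53223715 0.0780018  0.23897852] [0.52417712 0.02792203 0.2155286 ] [0.5401354  0.11626981 0.24256214]
```

View pics/w1.png

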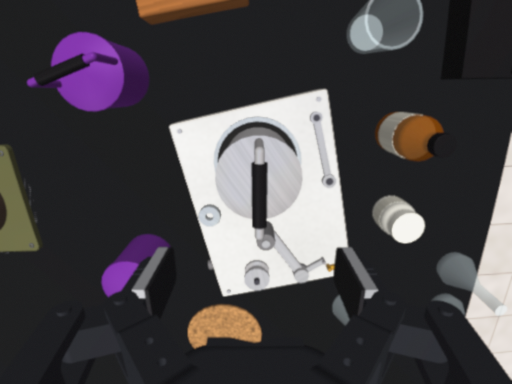

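The wrist view shows the handle at (260,195), centred at (0.532,0.072), height and angle as expected. I'll shift +4 mm in x, descend and pinch.

```bash
python3 -m handwheel '[[0.004,-0.0005,-0.02,0],[0,0,-0.025,0],[0,0,-0.025,0],[0,0,-0.02,0],[0,0,-0.015,0],[0,0,-0.008,0],[0,0,0,0],[0,0,0,0]]' && python3 -m handwheel '[[0,0,0,0],[0,0,0,0],[0,0,0,0],[0,0,0,0],[0,0,0,0],[0,0,0,0],[0,0,0,0],[0,0,0,0],[0,0,0,0],[0,0,0,0]]' 1
```

```text
time: 2.32
tool_pos: [0.5322, 0.0733, 0.2165]
ee_rot: [0.723, 0.691, 0.0, -0.0]
contact_force: [0.2, -0.2, 0.4]
gripper_width: 0.0853
grip_force: 0.0
time: 3.15
tool_pos: [0.5326, 0.0724, 0.2164]
ee_rot: [0.724, 0.69, 0.0, 0.0]
contact_force: [-1.8, 0.2, 4.5]
gripper_width: 0.0123
grip_force: 58.4
```

```bash
python3 -m handwheel '[[0,0,0.002,0],[0,0,0.004,0],[0,0,0.006,0],[0,0,0.009,0],[0,0,0.01,0],[0,0,0.01,0],[0,0,0.01,0],[0,0,0.01,0],[0,0,0.008,0],[0,0,0.004,0],[0,0,0.002,0],[0,0,0,0]]' && python3 -m handwheel '[[-0.001,-0.004,0,0],[-0.002,-0.01,0,0],[-0.003,-0.015,0,0],[-0.004,-0.018,0,0],[-0.004,-0.018,0,0],[-0.004,-0.018,0,0],[-0.004,-0.018,0,0],[-0.004,-0.018,0,0],[-0.004,-0.018,0,0],[-0.004,-0.018,0,0],[-0.004,-0.018,0,0],[-0.004,-0.018,0,0]]'
```

```text
time: 4.15
tool_pos: [0.5328, 0.0724, 0.2915]
ee_rot: [0.724, 0.69, 0.0, 0.0]
contact_force: [0.7, 0.5, -5.5]
gripper_width: 0.012
grip_force: 58.5
time: 5.15
tool_pos: [0.4894, -0.1202, 0.2905]
ee_rot: [0.724, 0.69, -0.001, -0.0]
contact_force: [0.4, 1.2, -3.9]
gripper_width: 0.0117
grip_force: 58.5
```

```bash
python3 -m handwheel '[[-0.004,-0.02,0,0],[-0.005,-0.022,0,0],[-0.005,-0.022,0,0],[-0.005,-0.022,0,0],[-0.005,-0.022,0,0],[-0.005,-0.022,0,0],[-0.005,-0.022,0,0],[-0.004,-0.02,0,0],[-0.003,-0.017,0,0],[-0.003,-0.012,0,0],[-0.002,-0.006,0,0],[0,-0.002,0,0]]' && python3 -m handwheel '[[0,0,0,0],[0,0,0,0],[0,0,0,0],[0,0,0,0]]' && python3 - <<'E'
from h import *
im,P=snap('top','top2');snap('scene','scene2')
Z=P[...,2];near=np.hypot(P[...,0]-.443,P[...,1]+.33)<.09
m=near&(Z>.1)&(Z<.25);
for lo in (.14,.15,.16,.17,.18,.19):
  q=P[near&(Z>lo)&(Z<lo+.01)]; print(lo,len(q),q.mean(0) if len(q) else '')
cv2.imwrite('pics/c2.png',cv2.resize(cv2.imread('pics/scene2.png')[80:300,60:320],None,fx=2.5,fy=2.5))
E
```

```text
time: 6.15
tool_pos: [0.4437, -0.3285, 0.2906]
ee_rot: [0.724, 0.69, -0.0, -0.001]
contact_force: [0.6, -0.5, -4.7]
gripper_width: 0.0121
grip_force: 58.5
time: 6.48
tool_pos: [0.4449, -0.3268, 0.2912]
ee_rot: [0.723, 0.691, 0.0, -0.0]
contact_force: [0.2, -0.6, -5.0]
gripper_width: 0.0118
grip_force: 58.5
0.14 0 
0.15 0 
0.16 38 [ 0.44269009 -0.29013561  0.16614294]
0.17 53 [ 0.4412923  -0.28959812  0.17530683]
0.18 53 [ 0.44460749 -0.29064488  0.18538427]
0.19 56 [ 0.44314415 -0.28967423  0.19479518]
```

View pics/c2.png

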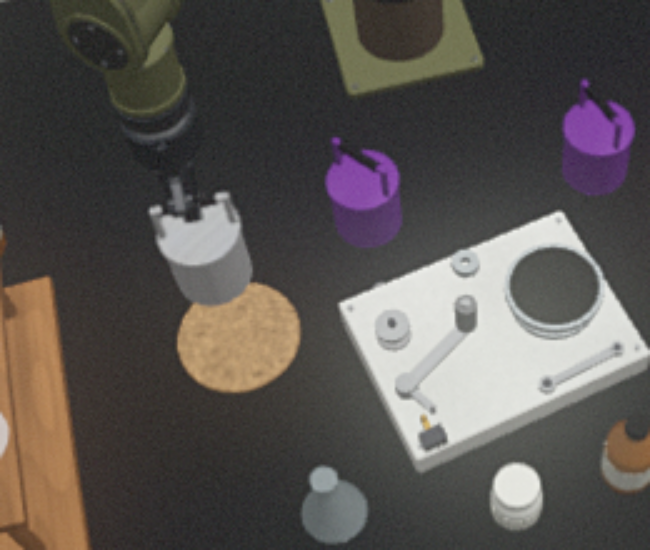

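The canister hangs upright over the mat (crop ~(210,260)), with the drive untouched. I'll lower it.

```bash
python3 -m handwheel '[[-0.002,-0.002,-0.005,0],[0,0,-0.012,0],[0,0,-0.018,0],[0,0,-0.02,0],[0,0,-0.02,0],[0,0,-0.02,0],[0,0,-0.018,0],[0,0,-0.014,0],[0,0,-0.009,0],[0,0,-0.006,0],[0,0,-0.004,0],[0,0,-0.002,0]]' && python3 -m handwheel '[[0,0,-0.001,0],[0,0,-0.001,0],[0,0,-0.001,0],[0,0,-0.001,0],[0,0,-0.001,0],[0,0,-0.001,0],[0,0,0,0],[0,0,0,0]]'
```

```text
time: 7.58
tool_pos: [0.4428, -0.3298, 0.143]
ee_rot: [0.724, 0.69, 0.0, 0.0]
contact_force: [-0.6, 0.7, -4.6]
gripper_width: 0.0118
grip_force: 58.5
time: 8.25
tool_pos: [0.4427, -0.3298, 0.1375]
ee_rot: [0.724, 0.69, -0.0, 0.0]
contact_force: [-1.3, 0.2, -0.6]
gripper_width: 0.0123
grip_force: 58.9
```

```bash
python3 -m handwheel '[[0,0,-0.001,0],[0,0,0,0]]' && python3 -m handwheel '[[0,0,0,0],[0,0,0,0],[0,0,0,0],[0,0,0,0],[0,0,0,0],[0,0,0,0],[0,0,0,0],[0,0,0,0],[0,0,0,0],[0,0,0,0]]' -1 && python3 -m handwheel '[[0,0,0.01,0],[0,0,0.02,0],[0,0,0.03,0],[0,0,0.03,0],[0,0,0.03,0],[0,0,0.02,0],[0,0,0,0],[0,0,0,0]]' && python3 - <<'E'
from h import *
im,P=snap('wrist','w2')
Z=P[...,2];near=np.hypot(P[...,0]-.443,P[...,1]+.33)<.09
p=P[near&(Z>.09)&(Z<.12)];print('lid',len(p),cv2.minEnclosingCircle(p[:,:2].astype(np.float32)),np.median(p,0))
p=P[near&(Z>.14)];print('grip',len(p),cv2.minAreaRect(p[:,:2].astype(np.float32)),np.median(p,0))
hsv=cv2.cvtColor(im,cv2.COLOR_RGB2HSV)
m=(np.hypot(P[...,0]-.443,P[...,1]+.33)<.1)&(hsv[...,1]>80)&(Z<.015)&(Z>-.01);p=P[m];print('mat',len(p),cv2.minEnclosingCircle(p[:,:2].astype(np.float32)))
E
```

```text
time: 8.42
tool_pos: [0.4428, -0.3299, 0.1375]
ee_rot: [0.724, 0.69, -0.0, 0.001]
contact_force: [-3.0, 0.8, 6.3]
gripper_width: 0.0121
grip_force: 59.7
time: 9.25
tool_pos: [0.4427, -0.3296, 0.136]
ee_rot: [0.724, 0.69, 0.0, -0.0]
contact_force: [-0.9, 0.3, -0.0]
gripper_width: 0.0855
grip_force: 0.0
time: 9.92
tool_pos: [0.4435, -0.3303, 0.2782]
ee_rot: [0.724, 0.69, 0.0, 0.002]
contact_force: [0.4, 0.3, -0.3]
gripper_width: 0.0851
grip_force: 0.0
lid 4047 ((0.44162285327911377, -0.3302288353443146), 0.04720284789800644) [ 0.44747555 -0.32511214  0.10892438]
grip 34059 ((0.44500917196273804, -0.3286661207675934), (0.141917884349823, 0.0817008838057518), 20.790977478027344) [ 0.44302802 -0.31891486  0.35432646]
mat 4199 ((0.4424016773700714, -0.32813316583633423), 0.08266540616750717)
```

View pics/w2.png

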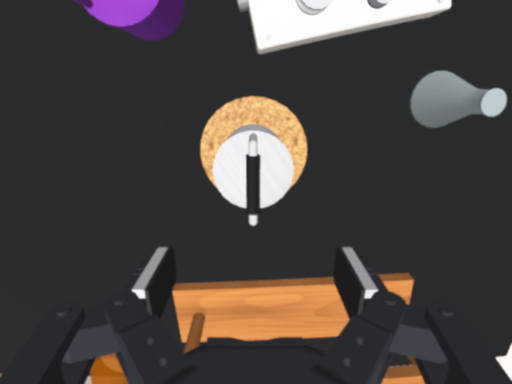

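The canister is released on the mat (lid within about 2 mm of the mat centre, wrist view (253,165)). Next: shut the fingers, yaw to the drive's axis and go above the -x side of the roller.

```bash
python3 -m handwheel '[[0.002,0.01,0,0.1],[0.004,0.024,0,0.2],[0.005,0.028,0,0.2],[0.006,0.03,0,0.2],[0.006,0.03,0,0.2],[0.006,0.03,0,0.2],[0.006,0.03,0,0.2],[0.005,0.03,0,0.2],[0.004,0.025,0,0.2],[0.003,0.02,0,0.13],[0.003,0.012,0,0],[0.001,0.005,0,0]]' 1 && python3 -m handwheel '[[0,0,-0.02,0],[0,0,-0.035,0],[0,0,-0.035,0],[0,0,-0.03,0],[0,0,-0.015,0],[0,0,0,0],[0,0,0,0]]'
```

```text
time: 10.97
tool_pos: [0.493, -0.0536, 0.2749]
ee_rot: [0.643, 0.766, -0.0, -0.001]
contact_force: [0.5, -0.0, -0.4]
gripper_width: 0.0004
grip_force: 0.0
time: 11.55
tool_pos: [0.4925, -0.0561, 0.1402]
ee_rot: [0.644, 0.765, -0.001, -0.001]
contact_force: [0.5, 0.0, 0.8]
gripper_width: -0.0004
grip_force: 0.0
```

```bash
python3 -m handwheel '[[0,0,-0.012,0],[0,0,-0.015,0],[0,0,-0.015,0],[0,0,-0.015,0],[0,0,-0.01,0],[0,0,-0.006,0],[0,0,-0.002,0],[0,0,0,0]]' && python3 - <<'E'
from h import *
im,P=snap('scene','s3')
cv2.imwrite('pics/c3.png',cv2.resize(cv2.imread('pics/s3.png')[140:280,180:340],None,fx=4,fy=4,interpolation=cv2.INTER_CUBIC))
E
```

```text
time: 12.22
tool_pos: [0.4944, -0.0559, 0.0668]
ee_rot: [0.644, 0.765, 0.0, 0.001]
contact_force: [-0.4, 0.0, 0.2]
gripper_width: 0.0
grip_force: 0.0
```

View pics/c3.png

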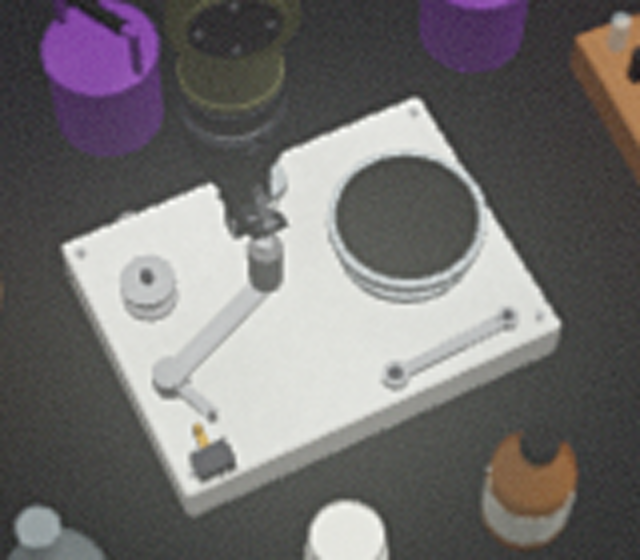

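The fingers stand right behind the roller (crop ~(265,245)). I'll push along the arc.

```bash
python3 -m handwheel '[[0.004,0.001,0,0],[0.005,0.001,0,0],[0.005,0.001,0,0],[0.004,0.001,0,0],[0.002,0.001,0,0],[0.003,0.001,0,0],[0.004,0.002,0,0],[0,0,0,0]]' && python3 -m handwheel '[[0.005,0.0025,0,0],[0.005,0.0025,0,0],[0.005,0.002,0,0],[0.005,0.002,0,0],[0,0,0,0]]'
```

```text
time: 12.93
tool_pos: [0.519, -0.0454, 0.0666]
ee_rot: [0.643, 0.766, 0.0, -0.003]
contact_force: [-8.7, 5.6, 8.7]
gripper_width: 0.0001
grip_force: 5.7
time: 13.35
tool_pos: [0.5385, -0.037, 0.0668]
ee_rot: [0.643, 0.766, -0.001, -0.003]
contact_force: [-8.3, 4.3, 9.4]
gripper_width: 0.0002
grip_force: 6.0
```

The force has unexpected y and z parts, so I'll look before going on.

```bash
python3 - <<'E'
from h import *
im,P=snap('scene','s4');snap('top','t4')
a=cv2.resize(im[150:270,190:310][...,::-1],(400,400),interpolation=cv2.INTER_CUBIC)
b=cv2.resize(cv2.imread('pics/t4.png')[130:250,230:350],(400,400),interpolation=cv2.INTER_CUBIC)
cv2.imwrite('pics/c4.png',np.hstack([a,b]))
o=get_obs();print(o['contact_force'],o['ft_torque'],o['tool_pos'])
E
```

```text
[-7.35461276  4.06477224  8.96540716] [0.72171093 1.18962865 0.11848344] [ 0.53856376 -0.03699997  0.06673466]
```

View pics/c4.png

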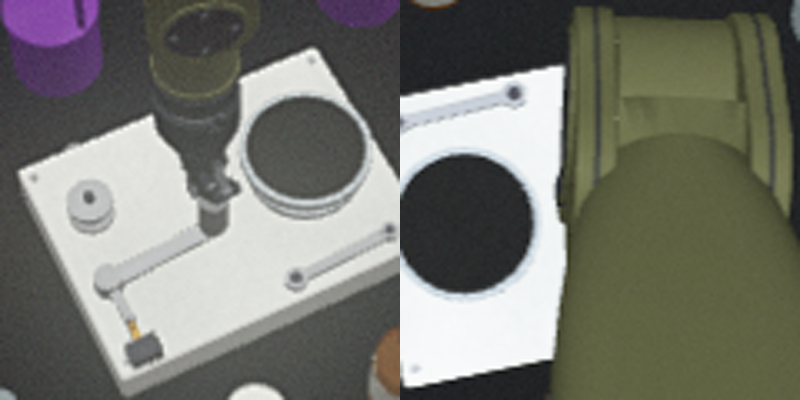

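```bash
cat > ang.py <<'E'
from h import *
def ang(f):
    im,P=snap('scene',f)
    th0=.1715; c,s=np.cos(th0),np.sin(th0)
    D=(P-[.5463,-.0172,0])@np.array([[c,-s,0],[s,c,0],[0,0,1]])
    q=D-[.03,-.131,0]; r=np.hypot(q[...,0],q[...,1]); a=np.arctan2(q[...,0],q[...,1])
    for lo,hi,r0,r1,n in((.052,.064,.025,.09,'arm'),(.095,.115,.085,.13,'roller')):
        m=(q[...,2]>lo)&(q[...,2]<hi)&(r>r0)&(r<r1)&(abs(a)<1)
        print(n,m.sum(),'theta',np.median(a[m])-np.arctan2(-.043,.101),np.median(r[m]))
    o=get_obs();print(o['time'],o['contact_force'],o['tool_pos'])
E
python3 -m handwheel '[[0,0,0.004,0],[0,0,0.004,0],[0,0,0.004,0],[0,0,0,0],[0,0,0,0]]' && python3 -c "from ang import *;ang('s5')"
```

```text
time: 13.87
tool_pos: [0.5364, -0.0387, 0.0768]
ee_rot: [0.644, 0.765, -0.003, -0.003]
contact_force: [-7.7, -1.0, 0.9]
gripper_width: -0.0003
grip_force: 3.8
arm 106 theta 0.30141375504743617 0.05528460922722478
roller 47 theta 0.32499425925946535 0.1057080953549891
13.9167 [-7.1983135  -0.92548147  0.96555909] [ 0.53639618 -0.03865419  0.07683782]
```

The force is now clean, and theta is about 0.30 as predicted. Pushing on to about 0.65.

```bash
python3 -m handwheel '[[0.005,0.002,0,0],[0.006,0.001,0,0],[0.006,0.001,0,0],[0.006,0,0,0],[0.006,0,0,0],[0.005,0,0,0],[0.003,0,0,0],[0.001,0,0,0],[0,0,0,0],[0,0,0,0],[0,0,0,0],[0,0,0,0]]' && python3 -c "from ang import *;ang('s6')"
```

```text
time: 14.92
tool_pos: [0.5737, -0.0327, 0.0766]
ee_rot: [0.643, 0.766, -0.002, -0.005]
contact_force: [-9.4, 4.0, 1.7]
gripper_width: -0.0003
grip_force: 3.9
arm 104 theta 0.6478311600942747 0.05750093495438835
roller 51 theta 0.680070675174512 0.10430088925685674
14.9667 [-9.02412434  3.96917997  0.38991265] [ 0.57365471 -0.03262527  0.07658008]
```

```bash
python3 -m handwheel '[[0,0,0,0],[0,0,0,0],[0,0,0,0],[0,0,0,0],[0,0,0,0],[0,0,0,0]]' && python3 -c "from ang import *;ang('s7')"
```

```text
time: 15.47
tool_pos: [0.5736, -0.0327, 0.0765]
ee_rot: [0.643, 0.766, -0.002, -0.005]
contact_force: [-9.1, 4.4, 2.0]
gripper_width: -0.0
grip_force: 3.9
arm 106 theta 0.6448029125014474 0.05645111005163923
roller 53 theta 0.6772944480988509 0.10424221595641636
15.5167 [-9.07872061  4.02067066  1.40927076] [ 0.5736454  -0.03265429  0.07656886]
```

View pics/s6.png

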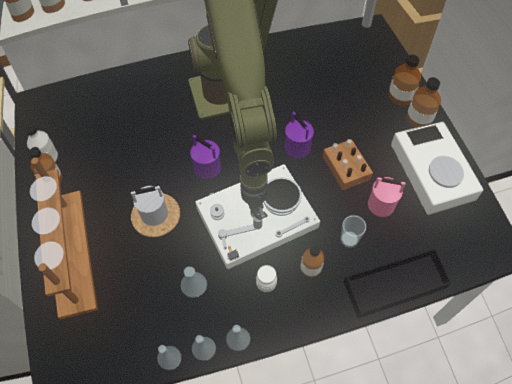

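The canister stands on the mat (152,207), the bystanders are where they were, and the tensioner is held steady at about 0.65 rad with about 9 N. I'm handing it in.

```bash
python3 -c "from rig import finish_job;print(finish_job())"
```

```text
the job is handed in; nothing more can be done
None
```

The job is handed in at about 15.5 s: the canister stands upright, released, within about 2 mm of the mat's centre, and the tensioner is held steady at about 0.65 rad with roughly 9 N. No bystander looks moved, and no verdict came back.

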